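Open the grill basket for loading

ROBOT

A 6-joint arm with a two-finger parallel gripper is mounted at the origin on a cart in front of the work surface, level with it; the furniture and walls round the work are solid. World frame = base frame: x ahead of the robot, y to its left, z up, the work surface at z = 0. Lengths are in mm, angles in degrees, forces in N, time in s.
With the tool pointing down it reaches from about 350 to 850 mm from the base axis. Payload 8.1 kg.
Tool frame: the origin (TCP) lies between the finger pads; the fingertips stand 25 mm ahead of it and the grasp point (between the pads) lies 6 mm ahead of it (r.tcp_to_tips is the distance from the TCP to the fingertips, in mm); z points along the fingers, y is the line along which they close (so a half turn about z gives the same grasp; the last joint's range is limited). The gripper opens to 85 mm and grips with 20 to 120 N. Pads are 22 mm wide; open, the fingers measure 114 mm over their backs; the gripper's body (76 mm by 85 mm) begins 54 mm behind the grasp point. The pads swing forward as they close: fully open they stand 13 mm farther back than shut.
Start: joints at [60.539, 7.471, 85.268, -0, 87.261, -4.893], TCP at [249.448, 545.693, 222.892] pointing down, gripper open.
Joint ranges: [-169.43, 169.43], [-51.17, 129.36], [1.28, 143.12], [-76.62, 256.62], [0, 156.53], [-152.29, 152.29]. Speed limits (degrees/s): [136.94, 136.94, 159.86, 180, 180, 180].

INTERFACE

Orientations are given as [roll, pitch, yaw] about the fixed x, y, z axes, in that order (R = Rz(yaw) Ry(pitch) Rx(roll)).
In Python, from bench import r gives the robot as it stands.
- The arm moves only by the tool apply_moves, never from a script. Its arguments are lists of equal length, an entry for each row: "angular": the turn, a rotation vector about the world's x, y, z in units of 8 degrees (1.0 is 8 degrees), a list of three; "travel": the shift along the world's x, y, z in units of 40 mm (1.0 is 40 mm), a list of three; "jaw": the opening, from 0 (shut) to 1 (fully open). A call has 1 to 20 rows; each row shifts and turns the commanded pose from where the row before left it; what a row does not reach is not made up. A row lasts 1/8 s, in which the tool goes at most 62.5 mm and 10.7 degrees, less where a joint would pass 70% of its speed; a pose out of reach is approached as far as the arm can. A call is refused whole if a number of a shift passes 1 or a number of a turn 1, either way. A call with a gripper value outside its range is refused whole. The fingers move at their own pace and stop on an object; "force" is the grip in N (left out, the last holds). Time passes only in rows, so rows that do not move let the fingers close. It gives the time, the measured TCP pose, the force, the opening and the grip force at its end, in the units of the state.
- r.sense(): the state, without advancing time (a new reading comes with each control period).
- r.snapshot(name): name is "side" or "top"; returns a dict with "color" (400x640x3 uint8, red, green, blue), "fx", "fy", "cx", "cy" (pixels), "R" (3x3) and "t" (3): a world point X has camera coordinates R X + t. Camera axes: x right, y down, z forward; pixel columns grow to the right and rows downward; lengths in mm; the calibration is good to about 2 mm. A picture is of the moment at which its call begins. There is no depth.
- r.hand_in(): hands the job in; it is judged then, once.
The state is a dict: "time": time; "joint_pos": joint angles; "qd": joint speeds; "joint_efforts": joint torques, N m; "tool_pos": TCP position; "tcp_rot": TCP orientation; "ft_force": force on the tool from outside, world axes, zero at the start; "wrist_torque": the same for the moment, N m; "finger_gap": finger opening in mm; "grip_force": force on a finger pad.
Only numpy, scipy, OpenCV 4.12 (cv2) and the standard library are available. Lean on these libraries where they do the work, as an engineer would, in place of code of your own. Each camera call takes 0.05 s, during which the arm holds its last target. There are 200 camera calls.

TASK

Open the wire grill basket so the chicken can be loaded: with a fingertip push the locking ring along the handle towards the wooden grip until it is clear of the upper grid's tongue, then get a fingertip under the grid's turned-up lip, swing the grid over its spine without flinging it, and lay it down flat on the far side. Only push things with the fingers, do not pinch or grip the grid or the ring, keep every push light, and leave the things standing around where they are.

Things in the scene. Friction and masses are not known exactly. Their poses are not given: they have to be found in the camera images.
- basket: Rectangular steel-wire grill basket, fixed to the table. Origin on the table top under the middle of the spine (hinge rod); z up; -x points from the spine to the handle, +x to the empty side where the grid is to lie; y along the spine. The tray reaches to x = -105 mm, y = +-120 mm, rim 27 mm high. Handle rods (|y| < 13 mm, top 20 mm high) lead to a wooden grip at x = -222 to -290 mm, 32 mm high.
- spine (a point): Middle of the spine, the axis on which the upper grid turns (along the basket's y), 30 mm above the table. Axes as the basket's. The grid: 280 g, bars 3.5 mm thick, 10 mm apart, running from spine to lip, smooth inside; shut, it lies level at 30 mm height from the spine to 108 mm towards the handle, 240 mm wide.
- grid (a joint): Angle of the upper grid in rad: 0 = shut on the tray, 1.57 = upright, 3.14 (its stop) = laid open, flat and level on the far side, its inside now facing up, 32 mm above the table. The hinge is stiff: the grid stays at whatever angle it is left and takes about 2 to 5 N at the lip to move. While the ring is over the tongue it cannot open. Push square to it: a finger dragged inwards catches on its front edge.
- lip_left (a point): On the grid, middle of the edge of the lip on the basket's +y side: 133 mm from the spine, 76 mm from the middle, 56 mm high when shut. The lip is a sheet strip (|y| = 30 to 120 mm) rising at 47 degrees from the grid's front edge, 108 mm from the spine at 30 mm height; a fingertip pointing down and towards the spine fits under it. Moves with the grid; axes as the basket's when shut.
- lip_right (a point): The same on the basket's -y side.
- tongue_end (a point): Middle of the end of the grid's tongue: a flat steel strip 16 mm wide, 3 mm thick, which runs on from the middle of the grid's front edge, between the two lips, above the handle rods, to 193 mm from the spine, 30 mm high when shut. Moves with the grid.
- ring (a joint): Travel of the locking ring along the handle in m: 0 = locked, over the tongue, 172 mm from the spine; it starts between 0 and 0.006 and grows towards the wooden grip, stop at 0.042. Past 0.025 it is clear of the end of the tongue. It stays where it is left; about 1.2 N of friction.
- ring_top (a point): Top middle of the ring, 60 mm above the table; axes as the basket's. The ring is an upright loop of 4.4 mm wire, 34 mm wide across the handle, round the handle rods and the tongue. From 39 to 62 mm height it stands free above the tongue (top 32 mm high) and can be pushed there; on its spine side 35 mm are free before the lips.
- herb_jar: Bystander: spice jar with a black cap, 40 mm wide, 105 mm high, origin at the middle of its underside.
- lemon: Bystander: lemon, 71 x 53 x 51 mm.
- pepper_mill: Bystander: small shaker with a domed grey top, 44 mm wide, 90 mm high.
- garlic: Bystander: head of garlic, 53 mm.
- butter: Bystander: block of butter, 50 x 75 x 26 mm.

How it is judged (in metres and radians):
On the way, in this order (a step that is already met when the one before it is completed fails the run):
1. the ring is pushed clear of the tongue while the grid is still shut (value of joint ring above 0.025 m and value of joint grid below 0.12 rad), for 0.2 s.
2. the grid is swung upright or past it (value of joint grid above 1.4 rad).
At the end, for the whole second after the job is handed in: The grid lies flat on the far side (within 0.1 rad, about 13 mm at its lip, of its stop at 3.14) and is at rest, the ring is clear of where the tongue was (more than 25 mm along), and no bystander is more than 20 mm from where it stood (value of joint grid above 3.04 rad and velocity of joint grid between -0.05 and 0.05 rad/s and value of joint ring above 0.025 m and distance of each of herb_jar, lemon, pepper_mill, garlic, butter from where it was at the start of the episode below 0.02 m); the robot touches nothing.
It fails at once if a bystander is pushed away, knocked over or lifted (more than 20 mm) (distance of any of herb_jar, lemon, pepper_mill, garlic, butter from where it was at the start of the episode above 0.02 m).
It fails at once if the grid is flung or dropped over (faster than 4 rad/s) (velocity of joint grid above 4 rad/s).
It fails at once if the grid or the ring is pinched or forced (more than 35 N between the fingers and it) (contact force between the fingers and grid above 35 N or contact force between the fingers and ring above 35 N).
It also fails if it takes over 58 s, if anything falls off the work surface, if the arm or the gripper's body presses on something with over 40 N, if the wrist force passes 120 N, or if a joint passes its speed limit or range.

## Working session

There is one attempt and no reset: what is moved stays moved. The work goes in short steps, Python scripts to look and compute and a tool call to move; the robot and the scene stay as the last step left them, time stands still between calls to the robot, and variables do not carry over. Pictures are saved under pics/ and viewed, at most 10 in all, crops included, and the job is handed in when it is done.

Besides the shell and the picture viewer there is one more tool, called by a JSON object that holds its "fn" and its "kwargs". apply_moves: Moves the arm, as the interface text tells. Its arguments: {"type":"object","properties":{"angular":{"type":"array"},"travel":{"type":"array"},"jaw":{"type":"array"},"force":{"type":"number"}},"required":["angular","travel","jaw"]}

```bash
mkdir -p pics; ls
python3 - <<'E'
from bench import r
import cv2
for n in("side","top"):
    s=r.snapshot(n);cv2.imwrite(f"pics/{n}0.png",s["color"][:,:,::-1])
    print(n,s["fx"],s["fy"],s["cx"],s["cy"],s["R"],s["t"])
print(r.sense(),r.tcp_to_tips)
E
```

```text
pics
side 420.6665475974077 420.6665475974077 321.8242926393445 196.40685669484407 [[-0.16592485 -0.98608086 -0.01065314]
 [-0.87788516  0.15262279 -0.4538986 ]
 [ 0.44920663 -0.06596083 -0.89098966]] [ 72.66847433 557.0698988  658.45398691]
top 370.2664437617388 370.2664437617388 318.6191576606576 199.9223309074119 [[-0.02201907 -0.99959436  0.01806316]
 [-0.98072208  0.0180874  -0.19456887]
 [ 0.19416323 -0.02199917 -0.98072253]] [-20.89372916 598.39084885 786.06495485]
{'time': 0.1, 'joint_pos': array([ 6.05388755e+01,  7.51088437e+00,  8.53248383e+01,  3.33939522e-04,
        8.72614689e+01, -4.89349174e+00]), 'qd': array([ 0.02045552, -0.08588698, -0.08600333, -0.07187356,  0.03810251,
        0.00431294]), 'joint_efforts': array([ 8.51462537e-04, -5.70956540e+01, -5.01940012e+01, -2.65279214e-04,
        8.24862567e-03, -7.99020540e-06]), 'tool_pos': array([249.18494859, 545.23581925, 221.93102791]), 'tcp_rot': array([-1.79903191e+02, -8.62311626e-03,  1.55432344e+02]), 'ft_force': array([-0.0524281 , -0.74069804, -0.40435133]), 'wrist_torque': array([-0.01890842,  0.0074624 ,  0.02225683]), 'grip_force': 0.0, 'finger_gap': 85.55135301011461} 25.0
```

View pics/side0.png

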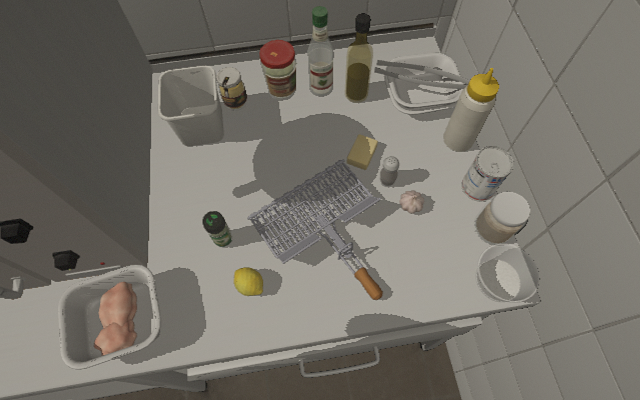

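View pics/top0.png

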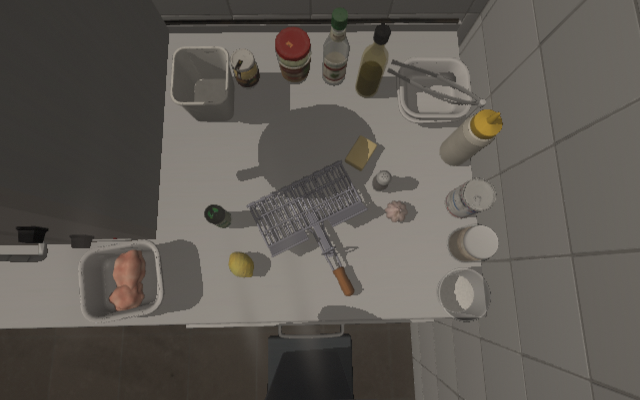

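The pictures show the basket with its spine at about (250,210)-(345,165) in top and the grip at (343,280). The handle points towards the robot. The lemon (240,265), jar (216,215), mill (382,180), garlic (396,211) and butter (361,153) stand around it. Next I enlarge the basket and measure the grip.

```bash
cat > h.py <<'E'
import numpy as np, cv2
from bench import r
def ray(s,u,v,z):
    d=s["R"].T@np.array([(u-s["cx"])/s["fx"],(v-s["cy"])/s["fy"],1]);c=-s["R"].T@s["t"]
    return c+d*(z-c[2])/d[2]
def proj(s,X):
    p=s["R"]@np.asarray(X,float)+s["t"];return np.array([s["fx"]*p[0]/p[2]+s["cx"],s["fy"]*p[1]/p[2]+s["cy"]])
E
python3 - <<'E'
from h import *
cr={"side":(235,150,160,155),"top":(240,150,140,150)}
out=[]
for n in cr:
    s=r.snapshot(n);c=s["color"];h=cv2.cvtColor(c,cv2.COLOR_RGB2HSV)
    x,y,w,k=cr[n]
    m=cv2.inRange(h,(3,110,40),(18,255,255));m[:240]=0;m[:,:320]=0;m[:,400:]=0;m[310:]=0
    ys,xs=np.nonzero(m);P=np.array([ray(s,a,b,20)[:2] for a,b in zip(xs,ys)])
    mu=P.mean(0);_,_,V=np.linalg.svd(P-mu);t=(P-mu)@V[0]
    print(n,len(xs),mu,V[0],np.degrees(np.arctan2(V[0][1],V[0][0])),t.min(),t.max())
    for nm,lo,hi,z in(("lemon",(20,120,60),(32,255,255),25),):
        q=cv2.inRange(h,lo,hi);q[:235]=0;q[:,:220]=0;q[:,280:]=0;a=np.argwhere(q);print(nm,ray(s,*a.mean(0)[::-1],z))
    out.append(cv2.resize(c[y:y+k,x:x+w],(w*5,k*5)[:2] if 0 else (int(w*3.8),int(k*3.8)),interpolation=cv2.INTER_CUBIC)[:,:,::-1])
    cv2.imwrite(f"pics/{n}1.png",out[-1])
s=r.snapshot("top")
for nm,u,v,z in(("jar",214,214,100),("mill",383,178,85),("garlic",396,211,25),("butter",361,153,26),("lemon",240,265,25),("spineL",250,210,30),("spineR",342,165,30),("frontL",274,252,40),("frontR",367,205,40)):print(nm,ray(s,u,v,z).round())
E
```

```text
side 396 [412.61039222 -89.39510768] [-0.90428805 -0.42692285] -154.72756554801205 -34.194215407323235 34.15436516094411
lemon [455.7514952  144.69133077  25.        ]
top 267 [413.84491582 -86.54210653] [-0.89958149 -0.43675296] -154.10311008330694 -31.933165800015885 32.410704144445965
lemon [457.41039911 147.73537482  25.        ]
jar [563. 193. 100.]
mill [ 640. -178.   85.]
garlic [ 574. -217.   25.]
butter [ 719. -140.   26.]
lemon [456. 149.  25.]
spineL [582. 128.  30.]
spineR [688. -92.  30.]
frontL [483.  70.  40.]
frontR [ 587. -146.   40.]
```

View pics/side1.png

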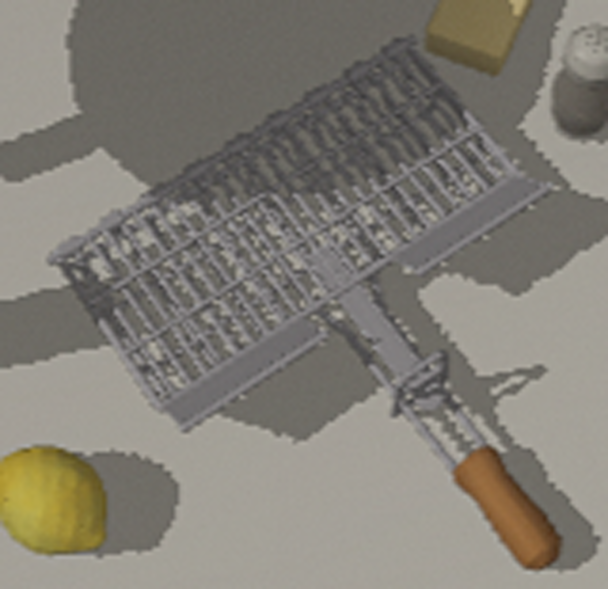

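View pics/top1.png

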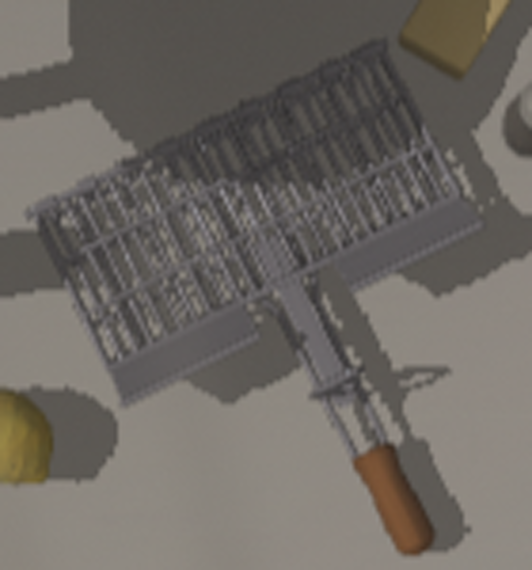

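Corner pixels, in crop coordinates:

| Feature | top | side |
|---|---|---|
| Lip outer corners | (123,405), (480,225) | (185,432), (552,187) |
| Spine ends | (38,213), (385,42) | (52,260), (415,42) |
| Ring top | about (337,378) | about (432,358)-(395,405) |

Next I fit the pose.

Run:
```python
from h import *
B=np.array([[-133,120],[-133,-120],[0,120],[0,-120],[-256,0]],float)
px={"top":[(123,405),(480,225),(38,213),(385,42)],"side":[(185,432),(552,187),(52,260),(415,42)]}
off={"side":(235,150),"top":(240,150)};mu={"side":(412.6,-89.4),"top":(413.8,-86.5)}
A=[];W=[]
for n in px:
    s=r.snapshot(n)
    w=[ray(s,u/3.8+off[n][0],v/3.8+off[n][1],z)[:2] for (u,v),z in zip(px[n],(56,56,32,32))]+[np.array(mu[n])]
    A.append(B);W.append(w)
A=np.vstack(A);W=np.vstack(W)
b=A[:,0]+1j*A[:,1];w=W[:,0]+1j*W[:,1]
bc=b-b.mean();wc=w-w.mean();k=(np.conj(bc)@wc)/(np.abs(bc)**2).sum()
th=np.angle(k);o=w.mean()-b.mean()*np.exp(1j*th)
print("scale",abs(k),"yaw",np.degrees(th),"o",o);print(np.round(w-(o+b*np.exp(1j*th)),1))
# ring top
for n,p in(("top",(337,378)),):
    s=r.snapshot(n)
    X=ray(s,p[0]/3.8+off[n][0],p[1]/3.8+off[n][1],60);q=(X[0]+1j*X[1]-o)*np.exp(-1j*th);print("ring",n,X,q)
    for x in(-172,-178):
        for y in(-17,0,17):
            g=o+(x+1j*y)*np.exp(1j*th)
            print(x,y,[((proj(r.snapshot(m),[g.real,g.imag,60])-off[m])*3.8).round() for m in("top","side")])
```

```text
scale 0.9984337302489834 yaw 25.246035695886434 o (642.9718640272384+19.563455650390445j)
[ 0.7+1.j   0.9+4.1j -0.3-0.8j  3.5-1.4j  2.4+3.1j -2.3-2.3j -0.4-1.1j
 -3.9+2.4j -1.9-5.3j  1.2+0.2j]
ring top [485.03073276 -52.87117959  60.        ] (-173.74914813490892+1.846849067534663j)
-172 -17 [array([364., 361.]), array([442., 340.])]
-172 0 [array([338., 374.]), array([415., 357.])]
-172 17 [array([312., 387.]), array([389., 375.])]
-178 -17 [array([369., 370.]), array([449., 349.])]
-178 0 [array([343., 383.]), array([422., 366.])]
-178 17 [array([317., 396.]), array([395., 384.])]
```

The pose fit is good: origin (643, 19.5), yaw 25.2°, scale 0.998, and the ring sits at about -174. First I move above the gap between ring and lips, with the fingers shut and the tool's y along the spine.

{"fn": "apply_moves", "kwargs": {"angular": [[0,0,-1],[0,0,-1],[0,0,-1],[0,0,-1],[0,0,-1],[0,0,-1],[0,0,-1],[0,0,-1],[0,0,-1],[0,0,-1],[0,0,-1],[0,0,-1],[0,0,-1],[0,0,-1],[0,0,-1],[0,0,-1],[0,0,-0.28],[0,0,0],[0,0,0]], "travel": [[0.37,-0.87,0],[0.37,-0.87,0],[0.37,-0.87,0],[0.37,-0.87,0],[0.37,-0.87,0],[0.37,-0.87,0],[0.37,-0.87,0],[0.37,-0.87,0],[0.37,-0.87,0],[0.37,-0.87,0],[0.37,-0.87,0],[0.37,-0.87,0],[0.37,-0.87,0],[0.37,-0.87,0],[0.37,-0.87,0],[0.37,-0.87,0],[0.49,-0.87,0],[0,0,0],[0,0,0]], "jaw": [0,0,0,0,0,0,0,0,0,0,0,0,0,0,0,0,0,0,0]}}

```text
time: 3.38
tool_pos: [505.6, -45.6, 222.8]
tcp_rot: [-180.0, 0.0, 25.2]
ft_force: [0.5, -0.1, -0.0]
finger_gap: -0.2
grip_force: 0.0
```

{"fn": "apply_moves", "kwargs": {"angular": [[0,0,0],[0,0,0],[0,0,0],[0,0,0],[0,0,0],[0,0,0]], "travel": [[0,0,-0.8],[0,0,-0.8],[0,0,-0.8],[0,0,-0.8],[0,0,-0.65],[0,0,0]], "jaw": [0,0,0,0,0,0]}}

```text
time: 4.12
tool_pos: [503.5, -44.4, 66.8]
tcp_rot: [-179.8, 0.2, 25.3]
ft_force: [-0.8, 1.3, 0.1]
finger_gap: -0.2
grip_force: 0.0
```

Run:
```python
from h import *
print(r.sense()["tool_pos"],r.tcp_to_tips,r.sense()["ft_force"])
c=r.snapshot("side")["color"][150:305,235:395];cv2.imwrite("pics/s2.png",cv2.resize(c,None,fx=3.8,fy=3.8,interpolation=cv2.INTER_CUBIC)[:,:,::-1])
```

```text
[503.50405303 -44.41459418  66.80911   ] 25.0 [-0.76710313  1.31868601  0.0685464 ]
```

View pics/s2.png

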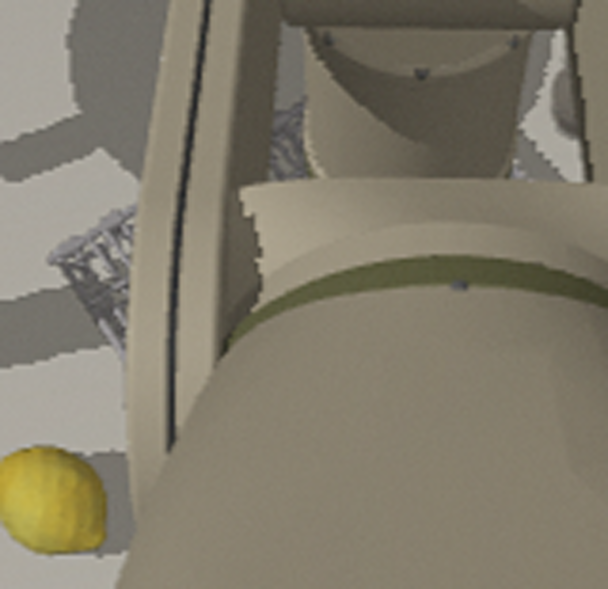

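The arm hides the ring in this view, so I push gently by dead reckoning and watch the force.

{"fn": "apply_moves", "kwargs": {"angular": [[0,0,0],[0,0,0],[0,0,0],[0,0,0],[0,0,0]], "travel": [[-0.136,-0.064,0],[-0.136,-0.064,0],[-0.136,-0.064,0],[-0.136,-0.064,0],[0,0,0]], "jaw": [0,0,0,0,0]}}

```text
time: 4.8
tool_pos: [483.7, -56.4, 68.9]
tcp_rot: [180.0, 0.0, 25.2]
ft_force: [0.2, 0.5, 0.4]
finger_gap: -0.1
grip_force: 0.0
```

{"fn": "apply_moves", "kwargs": {"angular": [[0,0,0],[0,0,0],[0,0,0],[0,0,0],[0,0,0]], "travel": [[-0.136,-0.064,0],[-0.136,-0.064,0],[-0.136,-0.064,0],[0,0,0],[0,0,0]], "jaw": [0,0,0,0,0]}}

```text
time: 5.42
tool_pos: [467.9, -63.9, 69.0]
tcp_rot: [180.0, -0.0, 25.2]
ft_force: [0.1, 0.2, 0.5]
finger_gap: -0.2
grip_force: 0.0
```

{"fn": "apply_moves", "kwargs": {"angular": [[0,0,0],[0,0,0],[0,0,0],[0,0,0],[0,0,0],[0.4,-0.848,0],[0.4,-0.848,0],[0.4,-0.848,0],[0.4,-0.848,0],[0.4,-0.848,0],[0.4,-0.848,0],[0,0,0],[0,0,0]], "travel": [[0.15,0.07,0],[0,0,0.4],[0,0,0.8],[0,0,0.9],[0,0,0.9],[-0.19,0.26,0],[-0.19,0.26,0],[-0.19,0.26,0],[-0.19,0.26,0],[-0.19,0.26,0],[-0.19,0.26,0],[0,0,0],[0,0,0]], "jaw": [0,0,0,0,0,0,0,0,0,0,0,0,0]}}

```text
time: 7.05
tool_pos: [459.7, -16.0, 199.1]
tcp_rot: [-178.4, -43.5, 25.2]
ft_force: [0.3, 0.8, -0.5]
finger_gap: -0.1
grip_force: 0.0
```

Run:
```python
from h import *
q=r.sense();print(q["tool_pos"],q["tcp_rot"],q["joint_pos"])
c=[cv2.resize(r.snapshot(n)["color"][150:310,230:395],None,fx=2.4,fy=2.4,interpolation=cv2.INTER_CUBIC) for n in("side","top")];cv2.imwrite("pics/s3.png",np.hstack(c)[:,:,::-1])
```

```text
[459.73770624 -16.0278527  199.05838051] [-178.36466108  -43.47629728   25.22733567] [-41.18978173 -51.15458457 143.04721786  41.84027863  74.16742849
  16.13976966]
```

View pics/s3.png

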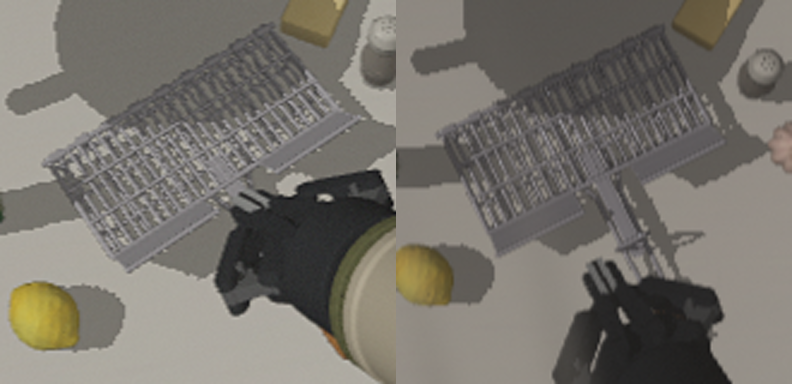

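The fingertips show at about (255,198) in the left panel and (600,275) in the right one. The ring seems to be near (630,243) in the right panel. I check where it should appear for different travels and where the tip should appear.

Run:
```python
from h import *
o=643+19.5j;e=np.exp(1j*np.radians(25.2))
im=[]
for n in("side","top"):
    s=r.snapshot(n);q=r.sense()
    from scipy.spatial.transform import Rotation as Rr
    d=Rr.from_euler("xyz",q["tcp_rot"],degrees=True).as_matrix()[:,2]
    print(n,"tip",proj(s,q["tool_pos"]+25*d),"tcp",proj(s,q["tool_pos"]),d)
    for x in(-172,-178,-207):
        print(x,[proj(s,[(o+(x+1j*y)*e).real,(o+(x+1j*y)*e).imag,60]).round(1) for y in(-17,0,17)])
    if n=="top": cv2.imwrite("pics/s4.png",cv2.resize(s["color"][220:300,290:390],None,fx=6,fy=6,interpolation=cv2.INTER_CUBIC)[:,:,::-1])
```

```text
side tip [321.18500092 229.9995838 ] tcp [327.42053762 233.5022076 ] [ 0.60998705  0.32072561 -0.72460395]
-172 [array([351.2, 239.4]), array([344.3, 244.1]), array([337.2, 248.8])]
-178 [array([353. , 241.8]), array([346.1, 246.4]), array([339. , 251.2])]
-207 [array([361.9, 253.3]), array([354.9, 258. ]), array([347.9, 262.9])]
top tip [307.52991154 251.17291669] tcp [311.9188167  258.86327959] [ 0.6101424   0.32089111 -0.72439986]
-172 [array([335.9, 245. ]), array([329. , 248.4]), array([322.2, 251.8])]
-178 [array([337.1, 247.4]), array([330.3, 250.8]), array([323.4, 254.3])]
-207 [array([343. , 259.2]), array([336.2, 262.7]), array([329.3, 266.2])]
```

View pics/s4.png

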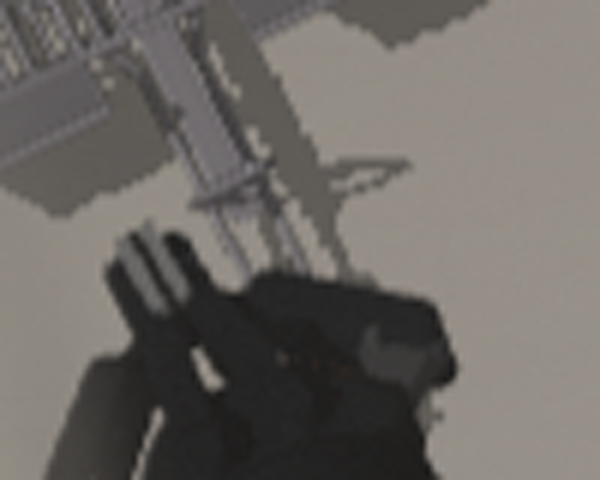

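The ring matches -177 (travel about 5 mm), so my push missed it. The tip also shows about 20 mm from its predicted pixel, but the arm is at its joint limits here. I move forward to a free pose and triangulate the fingertip.

{"fn": "apply_moves", "kwargs": {"angular": [[0,0,0],[0,0,0],[0,0,0],[0,0,0],[0,0,0],[0,0,0]], "travel": [[0.5,0.2,0],[0.5,0.2,0],[0.5,0.2,0],[0.5,0.2,0],[0,0,0],[0,0,0]], "jaw": [0,0,0,0,0,0]}}

```text
time: 8.0
tool_pos: [539.5, 16.7, 198.8]
tcp_rot: [-178.3, -43.6, 25.3]
ft_force: [0.1, 0.0, -0.5]
finger_gap: 0.3
grip_force: 0.0
```

Run:
```python
from h import *
from scipy.spatial.transform import Rotation as Rr
c=[]
for n in("side","top"):
    q=r.sense();s=r.snapshot(n)
    d=Rr.from_euler("xyz",q["tcp_rot"],degrees=True).as_matrix()[:,2]
    t=proj(s,q["tool_pos"]+25*d);p=proj(s,q["tool_pos"]);print(n,t,p,q["tool_pos"],d,q["joint_pos"])
    u,v=int(p[0])-40,int(p[1])-40;print("off",u,v)
    c.append(cv2.resize(s["color"][v:v+80,u:u+80],(400,400),interpolation=cv2.INTER_CUBIC))
cv2.imwrite("pics/s5.png",np.hstack(c)[:,:,::-1])
```

```text
side [296.02730967 191.78083791] [301.1957032  193.93341442] [539.54060352  16.69676946 198.75027642] [ 0.61007776  0.32117989 -0.72432631] [-27.27213722 -34.92249515 134.37690365  41.01742665  59.42242023
  21.93819037]
off 261 153
top [290.59328363 210.00089982] [294.38507707 216.31819191] [539.59010287  16.33756954 198.93389819] [ 0.61065524  0.32064074 -0.72407851] [-27.31037809 -34.95436744 134.38645512  41.02467738  59.41680364
  21.93755438]
off 254 176
```

View pics/s5.png

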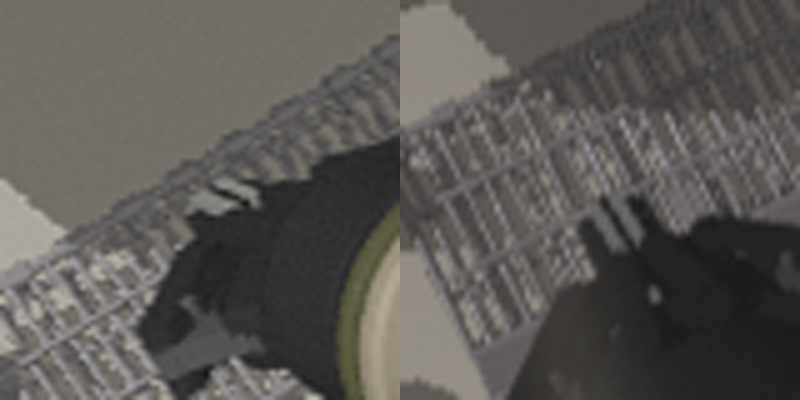

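In the left panel (side) the tip ends near (222,185), in the right one (top) near (615,197). I triangulate it.

Run:
```python
from h import *
from scipy.spatial.transform import Rotation as Rr
q=r.sense();R=Rr.from_euler("xyz",q["tcp_rot"],degrees=True).as_matrix()
S=[r.snapshot(n) for n in("side","top")]
M=[s["R"] for s in S]
P=[np.array([[s["fx"],0,s["cx"]],[0,s["fy"],s["cy"]],[0,0,1]])@np.c_[s["R"],s["t"]] for s in S]
a=(261+222/5,153+185/5);b=(254+215/5,176+197/5)
X=cv2.triangulatePoints(*P,np.array(a),np.array(b)).ravel();X=X[:3]/X[3]
print(X,"tool frame",R.T@(X-q["tool_pos"]));print([proj(s,X) for s in S],a,b)
```

```text
[538.94641496   9.77621997 212.15616604] tool frame [  6.5780067    4.99460674 -11.90614728]
[array([304.8666966 , 189.97537476]), array([297.62111459, 215.51155626])] (305.4, 190.0) (297.0, 215.4)
```

The tip appears well behind the stated position, which fits the missed push, but the two views have a short baseline. I check it by touch on bare table, which needs the turn back to vertical first.

Run:
```python
from h import *
from scipy.spatial.transform import Rotation as Rr
q=r.sense();R=Rr.from_euler("xyz",q["tcp_rot"],degrees=True);T=Rr.from_euler("xyz",[180,0,25.2],degrees=True)
print((T*R.inv()).as_rotvec(degrees=True)/8/6, (np.array([463.7,1.4,130])-q["tool_pos"])/40/6)
```

```text
[-0.41653755  0.80835603 -0.0130472 ] [-0.31741768 -0.05970738 -0.28900746]
```

{"fn": "apply_moves", "kwargs": {"angular": [[-0.417,0.808,-0.013],[-0.417,0.808,-0.013],[-0.417,0.808,-0.013],[-0.417,0.808,-0.013],[-0.417,0.808,-0.013],[-0.417,0.808,-0.013],[0,0,0],[0,0,0],[0,0,0],[0,0,0],[0,0,0],[0,0,0]], "travel": [[-0.317,-0.06,0],[-0.317,-0.06,0],[-0.317,-0.06,0],[-0.317,-0.06,0],[-0.317,-0.06,0],[-0.317,-0.06,0],[0,0,-0.5],[0,0,-0.6],[0,0,-0.6],[0,0,-0.6],[0,0,-0.6],[0,0,0]], "jaw": [0,0,0,0,0,0,0,0,0,0,0,0]}}

```text
time: 9.7
tool_pos: [462.1, 1.5, 81.5]
tcp_rot: [-179.9, 0.2, 25.2]
ft_force: [-0.3, -0.8, 0.4]
finger_gap: -0.3
grip_force: 0.0
```

Run:
```python
from h import *
c=[]
q=r.sense();print(q["tool_pos"],q["tcp_rot"])
for n in("side","top"):
    s=r.snapshot(n);p=proj(s,q["tool_pos"]);u,v=int(p[0])-50,int(p[1])-50;print(n,p,"tip",proj(s,q["tool_pos"]-[0,0,25]),"off",u,v)
    c.append(cv2.resize(s["color"][v:v+100,u:u+100],(400,400),interpolation=cv2.INTER_CUBIC))
cv2.imwrite("pics/s6.png",np.hstack(c)[:,:,::-1])
```

```text
[462.0857748    1.51586738  81.52077645] [-179.86165841    0.19860145   25.17155041]
side [318.44839389 257.19856985] tip [318.67796771 261.39121256] off 268 207
top [304.14393388 260.1191247 ] tip [304.37274676 260.5154933 ] off 254 210
```

View pics/s6.png

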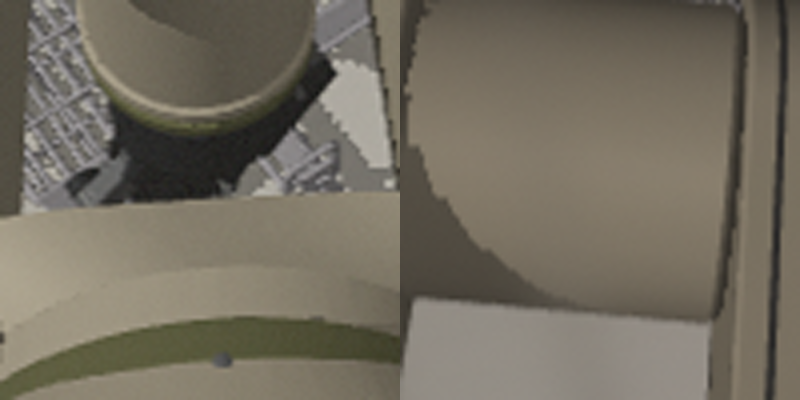

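The arm hides the fingers in both views. The ring shows in the left panel near (310,155), unmoved. I touch down slowly on bare table.

{"fn": "apply_moves", "kwargs": {"angular": [[0,0,0],[0,0,0],[0,0,0],[0,0,0],[0,0,0],[0,0,0]], "travel": [[0,0,-0.3],[0,0,-0.3],[0,0,-0.3],[0,0,-0.2],[0,0,0],[0,0,0]], "jaw": [0,0,0,0,0,0]}}

```text
time: 10.55
tool_pos: [464.2, 1.7, 39.5]
tcp_rot: [-180.0, -0.0, 25.2]
ft_force: [0.1, 0.7, 0.0]
finger_gap: -0.2
grip_force: 0.0
```

{"fn": "apply_moves", "kwargs": {"angular": [[0,0,0],[0,0,0],[0,0,0],[0,0,0],[0,0,0],[0,0,0]], "travel": [[0,0,-0.15],[0,0,-0.1],[0,0,-0.05],[0,0,-0.05],[0,0,0],[0,0,0]], "jaw": [0,0,0,0,0,0]}}

```text
time: 11.3
tool_pos: [464.2, 1.7, 25.4]
tcp_rot: [-180.0, -0.0, 25.2]
ft_force: [-0.8, -0.1, 0.1]
finger_gap: -0.3
grip_force: 0.0
```

{"fn": "apply_moves", "kwargs": {"angular": [[0,0,0],[0,0,0],[0,0,0],[0,0,0]], "travel": [[0,0,-0.05],[0,0,-0.05],[0,0,-0.05],[0,0,0]], "jaw": [0,0,0,0]}}

```text
time: 11.8
tool_pos: [463.8, 1.7, 19.0]
tcp_rot: [-180.0, 0.0, 25.2]
ft_force: [-0.5, -0.2, 0.9]
finger_gap: -0.4
grip_force: 0.0
```

{"fn": "apply_moves", "kwargs": {"angular": [[0,0,0],[0,0,0],[0,0,0],[0,0,0]], "travel": [[0,0,-0.06],[0,0,-0.06],[0,0,-0.06],[0,0,0]], "jaw": [0,0,0,0]}}

```text
time: 12.3
tool_pos: [463.8, 1.7, 11.8]
tcp_rot: [-180.0, 0.0, 25.2]
ft_force: [-0.5, -0.7, 0.6]
finger_gap: 0.2
grip_force: 0.0
```

{"fn": "apply_moves", "kwargs": {"angular": [[0,0,0],[0,0,0],[0,0,0],[0,0,0]], "travel": [[0,0,-0.06],[0,0,-0.06],[0,0,0],[0,0,0]], "jaw": [0,0,0,0]}}

```text
time: 12.8
tool_pos: [464.1, 1.7, 7.3]
tcp_rot: [-180.0, 0.0, 25.2]
ft_force: [0.4, 0.6, 0.2]
finger_gap: -0.1
grip_force: 0.0
```

{"fn": "apply_moves", "kwargs": {"angular": [[0,0,0],[0,0,0],[0,0,0],[0,0,0]], "travel": [[0,0,-0.06],[0,0,-0.06],[0,0,0],[0,0,0]], "jaw": [0,0,0,0]}}

```text
time: 13.3
tool_pos: [464.0, 1.7, 2.5]
tcp_rot: [-180.0, 0.0, 25.2]
ft_force: [0.1, -0.2, -0.8]
finger_gap: -0.0
grip_force: 0.0
```

{"fn": "apply_moves", "kwargs": {"angular": [[0,0,0],[0,0,0],[0,0,0],[0,0,0]], "travel": [[0,0,-0.06],[0,0,-0.06],[0,0,0],[0,0,0]], "jaw": [0,0,0,0]}}

```text
time: 13.8
tool_pos: [464.0, 1.7, -2.3]
tcp_rot: [-180.0, 0.0, 25.2]
ft_force: [-0.7, -0.1, 0.3]
finger_gap: -0.1
grip_force: 0.0
```

{"fn": "apply_moves", "kwargs": {"angular": [[0,0,0],[0,0,0],[0,0,0],[0,0,0]], "travel": [[0,0,-0.06],[0,0,-0.06],[0,0,0],[0,0,0]], "jaw": [0,0,0,0]}}

```text
time: 14.3
tool_pos: [464.0, 1.7, -7.1]
tcp_rot: [-180.0, 0.0, 25.2]
ft_force: [0.4, -0.1, 0.0]
finger_gap: -0.1
grip_force: 0.0
```

{"fn": "apply_moves", "kwargs": {"angular": [[0,0,0],[0,0,0],[0,0,0],[0,0,0]], "travel": [[0,0,-0.06],[0,0,-0.06],[0,0,0],[0,0,0]], "jaw": [0,0,0,0]}}

```text
time: 14.8
tool_pos: [464.6, 1.6, -8.6]
tcp_rot: [-180.0, 0.0, 25.2]
ft_force: [-21.5, 0.6, 43.9]
finger_gap: -0.1
grip_force: 22.4
```

Contact comes at TCP z of about -8, so the fingertips sit 8 mm behind the reported TCP and not 25 mm ahead. The triangulation gave about -12 along the tool, which agrees. From here I use tip = TCP - 8·d. I back up and redo the ring push.

{"fn": "apply_moves", "kwargs": {"angular": [[0,0,0],[0,0,0],[0,0,0],[0,0,0],[0,0,0],[0,0,0],[0,0,0]], "travel": [[0,0,0.3],[0,0,0.8],[0,0,0.8],[0,0,0.6],[0.52,-0.58,0],[0.52,-0.59,0],[0,0,0]], "jaw": [0,0,0,0,0,0,0]}}

```text
time: 15.68
tool_pos: [506.7, -46.5, 88.4]
tcp_rot: [180.0, -0.0, 25.1]
ft_force: [-0.2, -0.3, -0.6]
finger_gap: 0.3
grip_force: 0.0
```

{"fn": "apply_moves", "kwargs": {"angular": [[0,0,0],[0,0,0],[0,0,0],[0,0,0],[0,0,0]], "travel": [[0,0,-0.5],[0,0,-0.4],[0,0,-0.3],[0,0,-0.07],[0,0,0]], "jaw": [0,0,0,0,0]}}

```text
time: 16.3
tool_pos: [505.7, -45.0, 37.4]
tcp_rot: [-180.0, 0.0, 25.2]
ft_force: [0.2, 0.8, -0.6]
finger_gap: 0.1
grip_force: 0.0
```

{"fn": "apply_moves", "kwargs": {"angular": [[0,0,0],[0,0,0],[0,0,0],[0,0,0],[0,0,0]], "travel": [[-0.113,-0.053,0],[-0.113,-0.053,0],[-0.113,-0.053,0],[-0.113,-0.053,0],[0,0,0]], "jaw": [0,0,0,0,0]}}

```text
time: 16.92
tool_pos: [487.2, -53.9, 37.4]
tcp_rot: [-180.0, 0.0, 25.2]
ft_force: [0.0, 0.2, -0.3]
finger_gap: -0.2
grip_force: 0.0
```

{"fn": "apply_moves", "kwargs": {"angular": [[0,0,0],[0,0,0],[0,0,0],[0,0,0],[0,0,0],[0,0,0]], "travel": [[-0.113,-0.053,0],[-0.113,-0.053,0],[-0.113,-0.053,0],[-0.113,-0.053,0],[-0.05,-0.024,0],[0,0,0]], "jaw": [0,0,0,0,0,0]}}

```text
time: 17.68
tool_pos: [467.1, -63.1, 37.2]
tcp_rot: [-180.0, 0.0, 25.2]
ft_force: [-0.7, -0.5, 0.7]
finger_gap: -0.3
grip_force: 0.0
```

{"fn": "apply_moves", "kwargs": {"angular": [[0,0,0],[0,0,0],[0,0,0],[0,0,0],[0.4,-0.848,0],[0.4,-0.848,0],[0.4,-0.848,0],[0.4,-0.848,0],[0.4,-0.848,0],[0.4,-0.848,0],[0,0,0],[0,0,0]], "travel": [[0.14,0.065,0],[0,0,0.5],[0,0,0.7],[0,0,0.7],[0.19,-0.233,0],[0.19,-0.233,0],[0.19,-0.233,0],[0.19,-0.233,0],[0.19,-0.233,0],[0.19,-0.233,0],[0,0,0],[0,0,0]], "jaw": [0,0,0,0,0,0,0,0,0,0,0,0]}}

```text
time: 19.18
tool_pos: [518.6, -116.4, 113.3]
tcp_rot: [-179.9, -44.9, 25.1]
ft_force: [0.0, 0.2, 1.1]
finger_gap: 0.2
grip_force: 0.0
```

```bash
cat >> h.py <<'E'
from scipy.spatial.transform import Rotation as Rr
o=643+19.5j;e=np.exp(1j*np.radians(25.2))
def st():
    q=r.sense();T=q["tool_pos"];d=Rr.from_euler("xyz",q["tcp_rot"],degrees=True).as_matrix()[:,2];t=T-8*d
    f=lambda p:((p[0]+1j*p[1]-o)/e)
    b=f(T);c=f(t);dd=(d[0]+1j*d[1])/e;F=q["ft_force"];g=(F[0]+1j*F[1])/e
    print("t",q["time"],"TCPb",np.round([b.real,b.imag,T[2]],1),"TIPb",np.round([c.real,c.imag,t[2]],1),"d",np.round([dd.real,dd.imag,d[2]],3),"Fb",np.round([g.real,g.imag,F[2]],1),"rot",q["tcp_rot"].round(1),"j",q["joint_pos"].round(0))
E
python3 - <<'E'
from h import *
st()
s=r.snapshot("top");c=[cv2.resize(s["color"][230:280,310:370],None,fx=6.5,fy=6.5,interpolation=cv2.INTER_CUBIC)]
s=r.snapshot("side");c.append(cv2.resize(s["color"][225:275,325:385],None,fx=6.5,fy=6.5,interpolation=cv2.INTER_CUBIC))
cv2.imwrite("pics/s7.png",np.hstack(c)[:,:,::-1])
E
```

```text
t 19.175 TCPb [-170.4  -70.   113.3] TIPb [-176.   -70.   118.9] d [ 0.705  0.001 -0.709] Fb [0.1 0.2 1.1] rot [-179.9  -44.9   25.1] j [-47. -18. 133.  51.  61.  -7.]
```

View pics/s7.png

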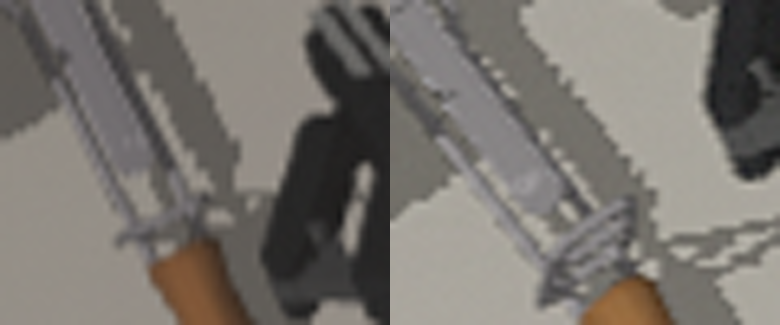

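The ring is now up against the wooden grip in both panels, (165,235) left and (590,250) right, well clear of the tongue end. Next I lower and slide under the right lip.

{"fn": "apply_moves", "kwargs": {"angular": [[0,0,0],[0,0,0],[0,0,0],[0,0,0],[0,0,0],[0,0,0],[0,0,0]], "travel": [[0,0,-0.6],[0,0,-0.49],[0.224,0.105,-0.247],[0.224,0.105,-0.247],[0.224,0.105,-0.247],[0.224,0.105,-0.247],[0,0,0]], "jaw": [0,0,0,0,0,0,0]}}

```text
time: 20.15
tool_pos: [555.0, -98.1, 30.2]
tcp_rot: [-179.9, -45.0, 25.4]
ft_force: [0.1, -0.4, -0.5]
finger_gap: 0.2
grip_force: 0.0
```

```bash
python3 -c "
from h import *
st()"
```

```text
t 20.15 TCPb [-129.7  -69.    30.2] TIPb [-135.3  -69.    35.9] d [ 0.707  0.003 -0.708] Fb [-0.1 -0.4 -0.5] rot [-179.9  -45.    25.4] j [-41.  -3. 131.  60.  49. -17.]
```

```bash
cat >> h.py <<'E'
def rows(wp):  # wp: (TIP xb, zb, tilt deg); first one = now
    p=None
    for x,z,t in wp:
        a=np.radians(t);T=np.array([x+8*np.sin(a),z-8*np.cos(a)]);
        if p is not None:
            D=(T-p[0])/40;w=(p[1]-t)/8
            print([round(D[0]*e.real,3),round(D[0]*e.imag,3),round(D[1],3)],[round(-w*e.imag,3),round(w*e.real,3),0])
        p=(T,t)
E
python3 - <<'E'
from h import *
w=[(-135.3,35.9,45),(-132.8,29.2,45),(-130,32,45),(-127.4,34.3,45)]
for k in range(1,21):
    th=np.radians(5*k);t=45-2.25*k;a=np.radians(t)
    x,z=-119.6*np.cos(th)+12.1*np.sin(th),119.6*np.sin(th)+12.1*np.cos(th)+30
    w.append((x-11*np.cos(a),z-11*np.sin(a),t))
rows(w)
E
```

```text
[np.float64(0.057), np.float64(0.027), np.float64(-0.167)] [np.float64(-0.0), np.float64(0.0), 0]
[np.float64(0.063), np.float64(0.03), np.float64(0.07)] [np.float64(-0.0), np.float64(0.0), 0]
[np.float64(0.059), np.float64(0.028), np.float64(0.057)] [np.float64(-0.0), np.float64(0.0), 0]
[np.float64(0.023), np.float64(0.011), np.float64(0.262)] [np.float64(-0.12), np.float64(0.254), 0]
[np.float64(0.043), np.float64(0.02), np.float64(0.258)] [np.float64(-0.12), np.float64(0.254), 0]
[np.float64(0.063), np.float64(0.03), np.float64(0.252)] [np.float64(-0.12), np.float64(0.254), 0]
[np.float64(0.082), np.float64(0.039), np.float64(0.245)] [np.float64(-0.12), np.float64(0.254), 0]
[np.float64(0.101), np.float64(0.048), np.float64(0.235)] [np.float64(-0.12), np.float64(0.254), 0]
[np.float64(0.119), np.float64(0.056), np.float64(0.224)] [np.float64(-0.12), np.float64(0.254), 0]
[np.float64(0.136), np.float64(0.064), np.float64(0.211)] [np.float64(-0.12), np.float64(0.254), 0]
[np.float64(0.152), np.float64(0.071), np.float64(0.197)] [np.float64(-0.12), np.float64(0.254), 0]
[np.float64(
[... 486 characters left out ...]
[np.float64(0.218), np.float64(0.103), np.float64(0.084)] [np.float64(-0.12), np.float64(0.254), 0]
[np.float64(0.223), np.float64(0.105), np.float64(0.062)] [np.float64(-0.12), np.float64(0.254), 0]
[np.float64(0.227), np.float64(0.107), np.float64(0.04)] [np.float64(-0.12), np.float64(0.254), 0]
[np.float64(0.229), np.float64(0.108), np.float64(0.018)] [np.float64(-0.12), np.float64(0.254), 0]
[np.float64(0.229), np.float64(0.108), np.float64(-0.005)] [np.float64(-0.12), np.float64(0.254), 0]
[np.float64(0.227), np.float64(0.107), np.float64(-0.027)] [np.float64(-0.12), np.float64(0.254), 0]
[np.float64(0.224), np.float64(0.105), np.float64(-0.05)] [np.float64(-0.12), np.float64(0.254), 0]
```

{"fn": "apply_moves", "kwargs": {"angular": [[0,0,0],[0,0,0],[0,0,0],[-0.12,0.254,0],[-0.12,0.254,0]], "travel": [[0.057,0.027,-0.167],[0.063,0.03,0.07],[0.059,0.028,0.057],[0.023,0.011,0.262],[0.043,0.02,0.258]], "jaw": [0,0,0,0,0]}}

```text
time: 20.78
tool_pos: [563.2, -94.6, 48.6]
tcp_rot: [-179.8, -40.3, 25.1]
ft_force: [-0.8, 1.2, -3.7]
finger_gap: -0.0
grip_force: 1.5
```

```bash
python3 -c "
from h import *
st()"
```

```text
t 20.775 TCPb [-120.8  -69.3   48.6] TIPb [-126.   -69.3   54.7] d [ 0.647  0.002 -0.762] Fb [-0.2  1.4 -3.7] rot [-179.8  -40.3   25.1] j [-37.  -6. 129.  50.  48.  -4.]
```

Contact is made with about 3.7 N and the grid is lifting. I continue along the arc.

{"fn": "apply_moves", "kwargs": {"angular": [[-0.12,0.254,0],[-0.12,0.254,0],[-0.12,0.254,0],[-0.12,0.254,0],[-0.12,0.254,0],[-0.12,0.254,0]], "travel": [[0.063,0.03,0.252],[0.082,0.039,0.245],[0.101,0.048,0.235],[0.119,0.056,0.224],[0.136,0.064,0.211],[0.152,0.071,0.197]], "jaw": [0,0,0,0,0,0]}}

```text
time: 21.52
tool_pos: [589.0, -82.6, 103.9]
tcp_rot: [-179.9, -26.8, 25.2]
ft_force: [-13.8, 0.6, 7.4]
finger_gap: 0.0
grip_force: 5.6
```

```bash
python3 -c "
from h import *
st()"
```

```text
t 21.525 TCPb [-92.3 -69.4 103.9] TIPb [-95.9 -69.4 111. ] d [ 0.451  0.002 -0.893] Fb [-12.2   6.5   7.4] rot [-179.9  -26.8   25.2] j [-26.  -6. 116.  25.  55.  27.]
```

The force has grown to about 15 N and is mostly directed inwards. I drift the path slightly outwards for the next rows.

{"fn": "apply_moves", "kwargs": {"angular": [[-0.12,0.254,0],[-0.12,0.254,0],[-0.12,0.254,0]], "travel": [[0.13,0.061,0.22],[0.145,0.068,0.205],[0.155,0.073,0.19]], "jaw": [0,0,0]}}

```text
time: 21.9
tool_pos: [606.9, -74.7, 128.4]
tcp_rot: [-180.0, -20.1, 25.2]
ft_force: [-2.9, -1.7, -1.4]
finger_gap: 0.2
grip_force: 1.2
```

```bash
python3 -c "
from h import *
st()"
```

```text
t 21.9 TCPb [-72.8 -69.9 128.4] TIPb [-75.5 -69.9 135.9] d [ 0.344  0.001 -0.939] Fb [-3.4 -0.3 -1.4] rot [-180.   -20.1   25.2] j [-21.  -2. 107.  16.  61.  38.]
```

{"fn": "apply_moves", "kwargs": {"angular": [[-0.12,0.254,0],[-0.12,0.254,0],[-0.12,0.254,0],[-0.12,0.254,0],[-0.12,0.254,0]], "travel": [[0.202,0.095,0.145],[0.214,0.101,0.126],[0.223,0.105,0.105],[0.23,0.108,0.082],[0.236,0.111,0.058]], "jaw": [0,0,0,0,0]}}

```text
time: 22.52
tool_pos: [651.4, -53.8, 149.3]
tcp_rot: [-180.0, -8.9, 25.2]
ft_force: [-2.1, -0.7, 0.7]
finger_gap: -0.2
grip_force: 1.0
```

```bash
python3 -c "
from h import *
st()"
```

```text
t 22.525 TCPb [-23.6 -69.9 149.3] TIPb [-24.8 -69.9 157.2] d [ 0.155  0.    -0.988] Fb [-2.2  0.2  0.7] rot [-180.    -8.9   25.2] j [-12.  11.  90.   6.  72.  51.]
```

Run:
```python
from h import *
w=[(-24.8,157.2,8.9)]
for k in range(1,9):
    A=np.radians(83.8+5*k);rr=129.6-0.6*k;t=max(0,8.9-1.5*k);a=np.radians(t)
    w.append((-rr*np.cos(A)-11*np.cos(a),30+rr*np.sin(A)-11*np.sin(a),t))
rows(w);print(w[-1])
```

```text
[np.float64(0.248), np.float64(0.117), np.float64(0.008)] [np.float64(-0.08), np.float64(0.17), 0]
[np.float64(0.248), np.float64(0.117), np.float64(-0.015)] [np.float64(-0.08), np.float64(0.17), 0]
[np.float64(0.244), np.float64(0.115), np.float64(-0.039)] [np.float64(-0.08), np.float64(0.17), 0]
[np.float64(0.239), np.float64(0.112), np.float64(-0.062)] [np.float64(-0.08), np.float64(0.17), 0]
[np.float64(0.232), np.float64(0.109), np.float64(-0.085)] [np.float64(-0.08), np.float64(0.17), 0]
[np.float64(0.223), np.float64(0.105), np.float64(-0.107)] [np.float64(-0.075), np.float64(0.158), 0]
[np.float64(0.216), np.float64(0.102), np.float64(-0.135)] [np.float64(-0.0), np.float64(0.0), 0]
[np.float64(0.204), np.float64(0.096), np.float64(-0.155)] [np.float64(-0.0), np.float64(0.0), 0]
(np.float64(58.42569281443804), np.float64(133.70686176543614), 0)
```

{"fn": "apply_moves", "kwargs": {"angular": [[-0.08,0.17,0],[-0.08,0.17,0],[-0.08,0.17,0],[-0.08,0.17,0]], "travel": [[0.248,0.117,0.008],[0.248,0.117,-0.015],[0.244,0.115,-0.039],[0.239,0.112,-0.062]], "jaw": [0,0,0,0]}}

```text
time: 23.02
tool_pos: [692.5, -34.9, 147.5]
tcp_rot: [179.9, -3.2, 25.2]
ft_force: [-0.6, 2.1, 8.6]
finger_gap: -0.0
grip_force: 3.3
```

```bash
python3 -c "
from h import *
st()"
```

```text
t 23.025 TCPb [ 21.6 -70.3 147.5] TIPb [ 21.2 -70.3 155.5] d [ 0.055 -0.002 -0.998] Fb [0.3 2.1 8.6] rot [179.9  -3.2  25.2] j [-8. 21. 77.  2. 79. 56.]
```

{"fn": "apply_moves", "kwargs": {"angular": [[-0.08,0.17,0],[-0.075,0.158,0],[0,0,0],[0,0,0]], "travel": [[0.232,0.109,-0.085],[0.223,0.105,-0.107],[0.216,0.102,-0.135],[0.204,0.096,-0.155]], "jaw": [0,0,0,0]}}

```text
time: 23.52
tool_pos: [728.5, -18.4, 128.5]
tcp_rot: [179.9, -0.4, 25.2]
ft_force: [1.3, 0.6, 5.8]
finger_gap: -0.2
grip_force: 2.6
```

```bash
python3 -c "
from h import *
st()"
```

```text
t 23.525 TCPb [ 61.2 -70.7 128.5] TIPb [ 61.1 -70.7 136.5] d [ 0.007 -0.003 -1.   ] Fb [1.4 0.  5.8] rot [179.9  -0.4  25.2] j [-6. 30. 68.  0. 82. 59.]
```

The grid is past upright at about 115°. I lift off the lip and set the tip on the inner face, nearer the spine.

Run:
```python
from h import *
w=[(61.1,136.5,0),(61,151,0),(42,154,0),(23,151,0),(23,133,0),(23,117,0)]
for th in range(116,177,6):
    A=np.radians(th);w.append((-92*np.cos(A)-3*np.sin(A)-11,30+92*np.sin(A)-3*np.cos(A),0))
for z in (39,37):w.append((80,z,0))
rows(w);print(w[-3:])
```

```text
[np.float64(-0.002), np.float64(-0.001), np.float64(0.362)] [np.float64(-0.0), np.float64(0.0), 0]
[np.float64(-0.43), np.float64(-0.202), np.float64(0.075)] [np.float64(-0.0), np.float64(0.0), 0]
[np.float64(-0.43), np.float64(-0.202), np.float64(-0.075)] [np.float64(-0.0), np.float64(0.0), 0]
[np.float64(0.0), np.float64(0.0), np.float64(-0.45)] [np.float64(-0.0), np.float64(0.0), 0]
[np.float64(0.0), np.float64(0.0), np.float64(-0.4)] [np.float64(-0.0), np.float64(0.0), 0]
[np.float64(0.082), np.float64(0.039), np.float64(-0.075)] [np.float64(-0.0), np.float64(0.0), 0]
[np.float64(0.194), np.float64(0.091), np.float64(-0.11)] [np.float64(-0.0), np.float64(0.0), 0]
[np.float64(0.183), np.float64(0.086), np.float64(-0.132)] [np.float64(-0.0), np.float64(0.0), 0]
[np.float64(0.169), np.float64(0.08), np.float64(-0.152)] [np.float64(-0.0), np.float64(0.0), 0]
[np.float64(0.154), np.float64(0.072), np.float64(-0.171)] [np.float64(-0.0), np.float64(0.0), 0]
[np.float64(0.137), np.float64(0.064), np.float64(-0.188)] [np.float64(-0.0), np.float64(0.0), 0]
[np.float64(0.118), np.float64(0.056), np.float64(-0.202)] [np.float64(-0.0), np.float64(0.0), 0]
[np.float64(0.098), np.float64(0.046), np.float64(-0.215)] [np.float64(-0.0), np.float64(0.0), 0]
[np.float64(0.078), np.float64(0.037), np.float64(-0.225)] [np.float64(-0.0), np.float64(0.0), 0]
[np.float64(0.056), np.float64(0.026), np.float64(-0.233)] [np.float64(-0.0), np.float64(0.0), 0]
[np.float64(0.034), np.float64(0.016), np.float64(-0.238)] [np.float64(-0.0), np.float64(0.0), 0]
[np.float64(-0.013), np.float64(-0.006), np.float64(-0.01)] [np.float64(-0.0), np.float64(0.0), 0]
[np.float64(0.0), np.float64(0.0), np.float64(-0.05)] [np.float64(-0.0), np.float64(0.0), 0]
[(np.float64(80.56662320267145), np.float64(39.410287735239024), 0), (80, 39, 0), (80, 37, 0)]
```

{"fn": "apply_moves", "kwargs": {"angular": [[0,0,0],[0,0,0],[0,0,0],[0,0,0],[0,0,0],[0,0,0],[0,0,0],[0,0,0]], "travel": [[0,0,0.362],[-0.43,-0.202,0.075],[-0.43,-0.202,-0.075],[0,0,-0.45],[0,0,-0.4],[0.082,0.039,-0.075],[0.194,0.091,-0.11],[0.183,0.086,-0.132]], "jaw": [0,0,0,0,0,0,0,0]}}

```text
time: 24.52
tool_pos: [710.7, -26.0, 93.2]
tcp_rot: [180.0, -0.1, 25.2]
ft_force: [-2.1, -1.9, -0.4]
finger_gap: 0.1
grip_force: 0.9
```

```bash
python3 -c "
from h import *
st()"
```

```text
t 24.525 TCPb [ 41.9 -70.   93.2] TIPb [ 41.9 -70.  101.2] d [ 0.002 -0.    -1.   ] Fb [-2.7 -0.8 -0.4] rot [ 1.80e+02 -1.00e-01  2.52e+01] j [-6. 29. 73.  0. 78. 58.]
```

{"fn": "apply_moves", "kwargs": {"angular": [[0,0,0],[0,0,0],[0,0,0],[0,0,0],[0,0,0]], "travel": [[0.169,0.08,-0.152],[0.154,0.072,-0.171],[0.137,0.064,-0.188],[0.118,0.056,-0.202],[0.098,0.046,-0.215]], "jaw": [0,0,0,0,0]}}

```text
time: 25.15
tool_pos: [737.5, -13.4, 55.8]
tcp_rot: [180.0, -0.2, 25.2]
ft_force: [0.4, 0.7, 0.8]
finger_gap: 0.0
grip_force: 0.5
```

```bash
python3 -c "
from h import *
st()"
```

```text
t 25.15 TCPb [ 71.5 -70.   55.8] TIPb [ 71.5 -70.   63.8] d [ 0.003 -0.    -1.   ] Fb [0.7 0.4 0.8] rot [180.   -0.2  25.2] j [-5. 35. 69.  0. 76. 60.]
```

{"fn": "apply_moves", "kwargs": {"angular": [[0,0,0],[0,0,0],[0,0,0],[0,0,0],[0,0,0]], "travel": [[0.078,0.037,-0.225],[0.056,0.026,-0.233],[0.034,0.016,-0.2],[0,0,-0.05],[0,0,0]], "jaw": [0,0,0,0,0]}}

```text
time: 25.78
tool_pos: [743.4, -10.5, 27.6]
tcp_rot: [-180.0, -0.1, 25.2]
ft_force: [0.6, -0.6, 0.2]
finger_gap: 0.1
grip_force: 0.0
```

```bash
python3 -c "
from h import *
st()"
```

```text
t 25.775 TCPb [ 78.1 -69.9  27.6] TIPb [ 78.  -69.9  35.6] d [ 0.002  0.    -1.   ] Fb [ 0.3 -0.8  0.2] rot [-1.80e+02 -1.00e-01  2.52e+01] j [-5. 38. 68.  0. 74. 60.]
```

{"fn": "apply_moves", "kwargs": {"angular": [[0,0,0],[0,0,0],[0,0,0]], "travel": [[0,0,-0.03],[0,0,-0.03],[0,0,0]], "jaw": [0,0,0]}}

```text
time: 26.15
tool_pos: [743.8, -10.5, 25.7]
tcp_rot: [180.0, -0.1, 25.2]
ft_force: [-0.3, 0.3, 0.4]
finger_gap: 0.0
grip_force: 0.1
```

{"fn": "apply_moves", "kwargs": {"angular": [[0,0,0],[0,0,0]], "travel": [[0,0,-0.03],[0,0,0]], "jaw": [0,0]}}

```text
time: 26.4
tool_pos: [743.7, -10.4, 24.3]
tcp_rot: [180.0, -0.1, 25.2]
ft_force: [0.3, -0.3, 0.3]
finger_gap: 0.5
grip_force: 0.1
```

{"fn": "apply_moves", "kwargs": {"angular": [[0,0,0],[0,0,0],[0,0,0]], "travel": [[0,0,-0.025],[0,0,-0.025],[0,0,0]], "jaw": [0,0,0]}}

```text
time: 26.78
tool_pos: [743.9, -10.4, 23.2]
tcp_rot: [180.0, -0.1, 25.2]
ft_force: [-3.5, 0.0, 5.4]
finger_gap: -0.2
grip_force: 3.0
```

Run:
```python
from h import *
s=r.snapshot("side")
# where grid open/other would be: compare brightness change against first picture
a=cv2.imread("pics/side0.png")[:,:,::-1];d=cv2.absdiff(a,s["color"]).max(2)
f=lambda x,y,z:proj(s,[(o+(x+1j*y)*e).real,(o+(x+1j*y)*e).imag,z]).round().astype(int)
for x in(20,50,80,105,125,140):print(x,[(tuple(int(i) for i in f(x,y,32)),int(d[f(x,y,32)[1]-1:f(x,y,32)[1]+2,f(x,y,32)[0]-1:f(x,y,32)[0]+2].mean())) for y in(110,80,40,10)])
```

```text
20 [((249, 207), 34), ((261, 200), 35), ((277, 190), 32), ((288, 183), 32)]
50 [((242, 197), 32), ((254, 190), 33), ((270, 181), 33), ((281, 174), 33)]
80 [((235, 187), 31), ((247, 180), 32), ((263, 171), 35), ((274, 164), 35)]
105 [((230, 179), 27), ((241, 172), 29), ((257, 163), 35), ((268, 157), 34)]
125 [((225, 172), 23), ((237, 166), 27), ((252, 157), 27), ((264, 151), 35)]
140 [((222, 168), 21), ((234, 161), 25), ((249, 152), 31), ((260, 146), 37)]
```

{"fn": "apply_moves", "kwargs": {"angular": [[0,0,0],[0,0,0]], "travel": [[0,0,-0.03],[0,0,0]], "jaw": [0,0]}}

```text
time: 27.08
tool_pos: [744.0, -10.5, 23.0]
tcp_rot: [180.0, -0.2, 25.2]
ft_force: [-6.1, -0.1, 11.7]
finger_gap: -0.2
grip_force: 5.8
```

The force rises steeply with no further motion, so the grid is on its stop. I lift off and back away.

{"fn": "apply_moves", "kwargs": {"angular": [[0,0,0],[0,0,0],[0,0,0],[0,0,0],[0,0,0],[0,0,0],[0,0,0],[0,0,0],[0,0,0],[0,0,0],[0,0,0],[0,0,0],[0,0,0],[0,0,0],[0,0,0]], "travel": [[0,0,0.2],[0,0,0.8],[0,0,1],[0,0,1],[0,0,1],[-0.8,0.2,0],[-1,0.4,0],[-1,0.8,0],[-1,1,0],[-1,1,0],[-1,1,0],[-1,1,0],[-0.5,1,0],[0,1,0],[0,0,0]], "jaw": [0,0,0,0,0,0,0,0,0,0,0,0,0,0,0]}}

```text
time: 28.95
tool_pos: [451.1, 287.9, 181.4]
tcp_rot: [-180.0, -0.2, 25.4]
ft_force: [0.6, -1.2, -0.4]
finger_gap: -0.2
grip_force: 0.0
```

Run:
```python
from h import *
for n in("top","side"):
    s=r.snapshot(n);a=cv2.imread(f"pics/{n}0.png")[:,:,::-1];b=s["color"];
    f=lambda x,y,z:proj(s,[(o+(x+1j*y)*e).real,(o+(x+1j*y)*e).imag,z])
    d=(cv2.absdiff(a,b).max(2)>25).astype(np.uint8)
    quad=np.array([f(-140,-125,32),f(-140,125,32),f(145,125,32),f(145,-125,32)]).astype(np.int32)
    # mean intensity/edges in rows of constant basket x, y 20..115 (left) & right
    g=cv2.cvtColor(b,cv2.COLOR_RGB2GRAY).astype(float);g0=cv2.cvtColor(a,cv2.COLOR_RGB2GRAY).astype(float)
    for x in range(-130,171,20):
        pts=[f(x,y,30).round().astype(int) for y in range(-112,113,4)]
        v=[g[p[1],p[0]] for p in pts];v0=[g0[p[1],p[0]] for p in pts]
        print(n,x,"now",round(np.mean(v)),round(np.std(v)),"was",round(np.mean(v0)),round(np.std(v0)))
    # bystanders
    for nm,(x0,y0,w) in {"top":{"jar":(215,215,16),"lemon":(240,265,18),"mill":(382,180,12),"garlic":(396,211,13),"butter":(361,153,18)},"side":{"jar":(217,228,20),"lemon":(248,282,20),"mill":(389,170,18),"garlic":(412,202,15),"butter":(363,152,18)}}[n].items():
        m=cv2.matchTemplate(b,np.ascontiguousarray(a[y0-w:y0+w,x0-w:x0+w]),cv2.TM_CCOEFF_NORMED);_,mx,_,l=cv2.minMaxLoc(m);print(n,nm,round(mx,2),l[0]-x0+w,l[1]-y0+w)
st()
```

```text
top -130 now 136 13 was 97 16
top -110 now 121 15 was 91 8
top -90 now 119 21 was 96 15
top -70 now 111 23 was 91 11
top -50 now 97 21 was 85 17
top -30 now 92 21 was 79 16
top -10 now 87 17 was 81 19
top 10 now 86 21 was 93 23
top 30 now 87 18 was 95 21
top 50 now 85 19 was 94 21
top 70 now 80 11 was 82 1
top 90 now 78 9 was 92 19
top 110 now 74 11 was 95 22
top 130 now 93 24 was 96 23
top 150 now 104 27 was 100 25
top 170 now 109 27 was 109 24
top jar 1.0 0 0
top lemon 0.97 0 0
top mill 1.0 0 0
top garlic 0.96 0 0
top butter 1.0 0 0
side -130 now 162 15 was 112 15
side -110 now 131 27 was 106 9
side -90 now 119 17 was 113 18
side -70 now 130 26 was 126 9
side -50 now 110 13 was 103 19
side -30 now 108 12 was 98 19
side -10 now 99 11 was 91 17
side 10 now 105 17 was 118 23
side 30 now 107 19 was 116 23
side 50 now 103 17 was 107 14
side 70 now 94 13 was 103 1
side 90 now 100 16 was 116 23
side 110 now 91 15 was 118 24
side 130 now 125 28 was 120 25
side 150 now 131 29 was 126 27
side 170 now 139 29 was 134 26
side jar 1.0 0 0
side lemon 0.97 0 0
side mill 0.98 0 0
side garlic 0.94 0 0
side butter 0.99 0 0
t 29.05 TCPb [-59.9 322.3 181.1] TIPb [-59.9 322.3 189.1] d [ 0.002 -0.    -1.   ] Fb [ 0.3 -1.1 -0.2] rot [ 1.80e+02 -1.00e-01  2.53e+01] j [27. -1. 99. -0. 82. 92.]
```

```bash
python3 -c "
from bench import r
print(r.hand_in())"
```

```text
the job is handed in; nothing more can be done
None
```

I've handed the job in: the ring is pushed clear against the grip, the grid is laid open against its stop on the far side, and image checks show no bystander moved; `hand_in()` returned no verdict.

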